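# Slide the kettle to the middle ring of the laundry hob

### The arm

A 7-joint arm with a two-finger parallel gripper is mounted at the origin on the work surface. World frame = base frame: x ahead of the robot, y to its left, z up, the work surface at z = 0. Lengths are in m, angles in rad, forces in N, time in s.
With the tool pointing down it reaches from about 0.35 to 0.9 m from the base axis. Payload 8.1 kg.
Tool frame: the origin (TCP) lies where the fingers leave the gripper's body, on its centre line; the fingertips stand 66 mm ahead of it and the grasp point (between the pads) lies 47 mm ahead of it; z points along the fingers, y is the line along which they close (so a half turn about z gives the same grasp; the last joint's range is limited). The gripper opens to 92 mm and grips with 3 to 60 N. Pads are 19 mm wide; open, the fingers measure 130 mm over their backs; the gripper's body (75 mm by 190 mm) begins 47 mm behind the grasp point.
Start: joints at [1.235, 0.434, 0.025, 1.573, -0.012, 1.134, -0.075], TCP at [0.144, -0.608, 0.292] pointing down, gripper open.
Joint ranges: [-2.62, 2.62], [-0.44, 2.09], [-1.27, 1.32], [0.08, 2.57], [-1.32, 4.46], [0.12, 2], [-2.74, 2.74]. Speed limits (rad/s): [2.22, 2.22, 3.01, 3.01, 3.14, 3.14, 3.14].

### API

Orientations are given as a rotation vector (axis times angle).
In Python, from cell import arm gives the robot as it stands.
- The arm moves only by the tool send_rows, never from a script. Its argument "motion" is text: rows parted by semicolons, each of 7 numbers parted by spaces: the closure, from 0 (fully open) to 1 (shut), then the shift along the world's x, y, z in m, then the turn, a rotation vector about the world's x, y, z in degrees. A call has 1 to 5 rows; each row shifts and turns the commanded pose from where the row before left it; what a row does not reach is not made up. A row lasts 1/8 s, in which the tool goes at most 62.5 mm and 10.7 degrees, less where a joint would pass 70% of its speed; a pose out of reach is approached as far as the arm can. A call is refused whole if a number of a shift passes 0.0625 or a number of a turn 10.7, either way. A call with a gripper value outside its range is refused whole. The fingers move at their own pace and stop on an object; "force" is the grip in N (left out, the last holds). Time passes only in rows, so rows that do not move let the fingers close. It gives the time, the measured TCP pose, the force, the opening and the grip force at its end, in the units of the state.
- arm.observe(): the state, without advancing time (a new reading comes with each control period).
- arm.get_image(name): name is "side" or "top"; returns (picture, depth): 480x640x3 uint8, blue, green, red; 480x640 float32, m along the optical axis (not along the pixel's ray), 0 where there is no reading.
- arm.camera_model(name): a dict with "fx", "fy", "cx", "cy" (pixels), "D" ([k1, k2, p1, p2, k3] as OpenCV has them; the pictures are not rectified), "view" (4x4, takes a point from world to camera coordinates). Camera axes: x right, y down, z forward; pixel columns grow to the right and rows downward; lengths in m; the calibration is good to about 2 mm. A picture is of the moment at which its call begins. camera_model takes no time and is no camera call.
- arm.sign_off(): hands the job in; it is judged then, once.
The state is a dict: "clock": time; "joints": joint angles; "dq": joint speeds; "joint_efforts": joint torques, N m; "position": TCP position; "ee_rot": TCP orientation; "force": force on the tool from outside, world axes, zero at the start; "ft_torque": the same for the moment, N m; "width": opening from 0.0 (shut) to 1.0 (fully open); "gripper_force": force on a finger pad.
Only numpy, scipy, OpenCV 4.12 (cv2) and the standard library are available. Lean on these libraries where they do the work, as an engineer would, in place of code of your own. Each camera call takes 0.05 s, during which the arm holds its last target. There are 200 camera calls.

### The job

The kettle stands on an end ring of the glass hob on the laundry worktop. Slide it sideways over the glass, without lifting or tipping it, until its base stands inside the empty middle ring, then let go. Leave the soaking pot on the other end ring where it is.

Things in the scene. Friction and masses are not known exactly. Their poses are not given: they have to be found in the camera images.
- kettle: loose steel kettle, 0.5 to 0.95 kg, on the left or right end ring. Base 140 mm across; lid knob top 94 mm up; 20 mm thick spout along +x, reaching 113 mm from the axis. Rigid wooden bar handle, level over the centre along x: 108 long, 16 wide (y), 20 high, mid-height 135 mm above the base, on 10 mm posts at x = -46 and +46 mm. Origin: centre of underside, z up.
- middle_ring (a point): centre, on the glass, of the middle one of three white printed rings on the black hob. Rings: flat, 172 mm inner, 180 mm outer diameter, 200 mm apart in a row along the hob's y. The hob is a fixed flat slab, 300 (x) by 600 (y) mm, its glass 12 mm above the worktop and slippery (friction about 0.25); x points away from the robot.
- pot: soaking pot, a bystander: loose, open, straight-sided steel pot on the other end ring, 140 mm diameter, 92 mm high, about 0.8 kg, with two wire ears on its +x and -x sides, 75 mm up, reaching 96 mm from the axis. Origin: centre of underside, z up.
There are look-alikes about, which are no part of the job. Leave any orange look-alike of the kettle alone.

How it is judged:
By the outcome, as a careful person would: the job done as asked, in the order asked, and still so for the second after the job is handed in, with the robot touching nothing.
It also fails if it takes over 32 s, if anything falls off the work surface, if the arm or the gripper's body presses on something with over 40 N, if the wrist force passes 120 N, or if a joint passes its speed limit or range.

## Working session

There is one attempt and no reset: what is moved stays moved. The work goes in short steps, Python scripts to look and compute and a tool call to move; the robot and the scene stay as the last step left them, time stands still between calls to the robot, and variables do not carry over. Pictures are saved under pics/ and viewed, at most 10 in all, crops included, and the job is handed in when it is done.

Besides the shell and the picture viewer there is one more tool, called after "Call:" as name(argument=value, ...) on one line, values as JSON. send_rows: Moves the arm, as the interface text tells. Its arguments: {"type":"object","properties":{"motion":{"type":"string"},"force":{"type":"number"}},"required":["motion"]}

```bash
mkdir -p pics; cat > h.py <<'E'
import numpy as np,cv2
from cell import arm
def ray(name,px):
    m=arm.camera_model(name);K=np.array([[m['fx'],0,m['cx']],[0,m['fy'],m['cy']],[0,0,1]]);V=np.array(m['view'])
    p=cv2.undistortPoints(np.array(px,float).reshape(-1,1,2),K,np.array(m['D'],float)).reshape(-1,2)
    d=np.c_[p,np.ones(len(p))]@V[:3,:3]; o=-V[:3,:3].T@V[:3,3]
    return o,d
def plane(name,px,z):
    o,d=ray(name,px); return o+d*((z-o[2])/d[:,2])[:,None]
def depthpt(name,px,z):
    o,d=ray(name,px); return o+d*np.asarray(z)[:,None]
E
python3 - <<'E'
from h import *
for n in('top','side'):
    im,d=arm.get_image(n);cv2.imwrite(f'pics/{n}0.png',im);np.save(f'{n}0.npy',d)
    o,_=ray(n,[[320,240]]);print(n,o,plane(n,[[320,240]],0),(d>0).mean())
s=arm.observe();print(s)
E
```

```text
top [0.32458998 0.23702297 0.99542205] [[0.5085682  0.22957813 0.        ]] 0.9959309895833334
side [0.08421022 0.81136241 0.9242445 ] [[0.52224493 0.1790549  0.        ]] 0.99607421875
{'clock': 0.1, 'joints': array([ 1.23539785,  0.43513169,  0.02500878,  1.57395423, -0.01158224,
        1.13399081, -0.07512572]), 'dq': array([ 4.34956877e-04, -2.41136132e-03,  3.13559759e-04, -3.85528302e-03,
       -7.24797891e-04, -7.95305054e-05,  7.54449639e-04]), 'joint_efforts': array([ 2.85598115e-03, -6.69116378e+01,  9.87887867e-01, -3.15141034e+01,
       -6.05537533e-02,  3.74930596e-02,  2.96663507e-05]), 'position': array([ 0.14404529, -0.60782631,  0.2915573 ]), 'ee_rot': array([-3.11906080e+00, -3.64516805e-01,  4.81473914e-04]), 'force': array([ 0.5424877 ,  0.42923415, -0.65213845]), 'ft_torque': array([-0.04595848, -0.03127514, -0.0232539 ]), 'gripper_force': 0.0, 'width': 0.9990506828677168}
```

View pics/top0.png

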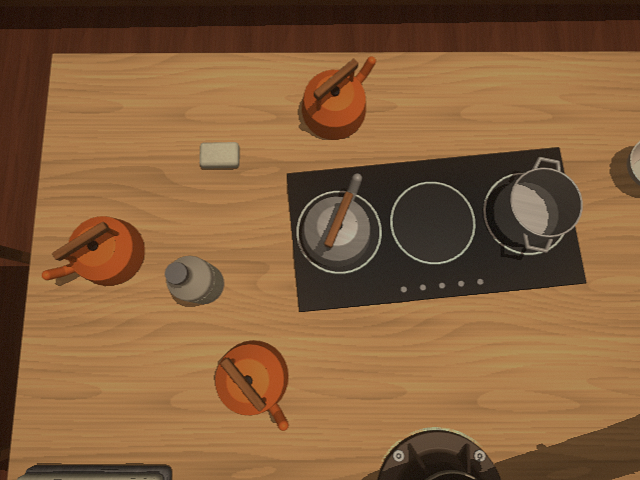

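View pics/side0.png

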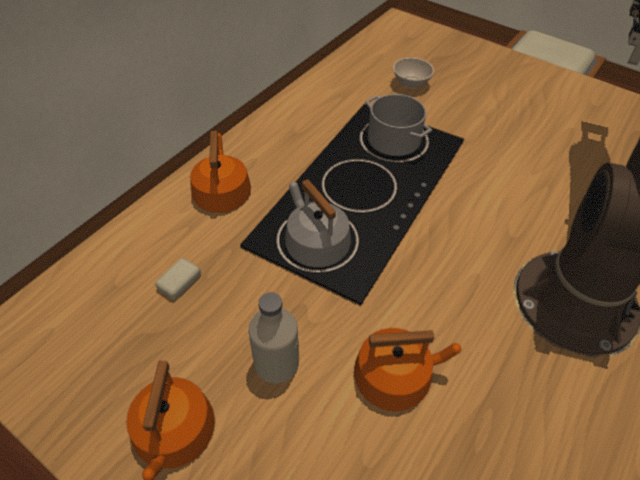

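The top view shows these candidates: orange kettles at (335,100), (105,250) and (250,378), and one steel kettle at (340,230) on the hob's left end ring. The bottle at (193,280) is not a kettle. The steel one fits: it stands on an end ring with a wooden bar over it and its spout pointing up in the image. The empty middle ring is at (432,222) and the pot at (540,205). In the side view the kettle is at (318,230), the middle ring at (359,185) and the pot at (396,125).

```bash
python3 - <<'E'
from h import *
from scipy.optimize import least_squares
H={}
win={'top':(320,365,172,250),'side':(298,340,172,222)}
rwin={'top':(385,478,175,270),'side':(318,402,152,218)}
for n in('top','side'):
    im=cv2.imread(f'pics/{n}0.png');hsv=cv2.cvtColor(im,cv2.COLOR_BGR2HSV)
    u0,u1,v0,v1=win[n];m=np.zeros(im.shape[:2],np.uint8)
    s=hsv[v0:v1,u0:u1];m[v0:v1,u0:u1]=((s[...,1]>90)&(s[...,2]>45)&(s[...,0]<20))*255
    c=max(cv2.findContours(m,0,1)[0],key=cv2.contourArea)
    r=cv2.minAreaRect(c);b=cv2.boxPoints(r);H[n]=r
    e=sorted([(np.linalg.norm(b[i]-b[(i+1)%4]),i) for i in range(4)])[:2]
    ends=np.array([(b[i]+b[(i+1)%4])/2 for _,i in e]);ends=ends[np.argsort(ends[:,1])]
    H[n]=(r[0],ends);print(n,'handle',r,ends.tolist())
    # middle ring: bright low-sat pixels
    u0,u1,v0,v1=rwin[n];s=im[v0:v1,u0:u1].min(2)>90
    k=((hsv[v0:v1,u0:u1,1]<70)&s).astype(np.uint8)
    q,l,st,_=cv2.connectedComponentsWithStats(k);i=1+np.argmax(st[1:,4])
    v,u=np.nonzero(l==i);P=plane(n,np.c_[u+u0,v+v0],.012)[:,:2]
    f=least_squares(lambda x:np.hypot(*(P-x[:2]).T)-x[2],[*P.mean(0),.088],loss='soft_l1',f_scale=.003)
    print(n,'ring',f.x,len(P),np.abs(f.fun).max())
    D=np.load(f'{n}0.npy');zz=depthpt(n,np.c_[u+u0,v+v0],D[v+v0,u+u0]);print(' ring z by depth',np.median(zz[:,2]))
    if n=='side':
        t=cv2.resize(im[150:280,240:420],None,fx=4,fy=4)
        h=[cv2.resize(cv2.imread('pics/top0.png')[165:285,285:465],None,fx=4,fy=4)]
        cv2.drawContours(m,[c],-1,0,1)
        cv2.imwrite('pics/crop0.png',h[0])
    v,u=np.nonzero(m);zz=depthpt(n,np.c_[u,v],D[v,u]);print(' handle pts',np.median(zz,0),np.percentile(zz[:,2],[10,50,90]))
    z=zz[zz[:,2]>.13];xy=z[:,:2]-z[:,:2].mean(0);w=np.linalg.svd(xy,full_matrices=False)[2][0];print(' dir deg',np.degrees(np.arctan2(w[1],w[0])),z.mean(0))
def tri(a,b):
    o1,d1=ray('top',[a]);o2,d2=ray('side',[b]);s=np.linalg.lstsq(np.c_[d1[0],-d2[0]],o2-o1,rcond=None)[0]
    p,q=o1+s[0]*d1[0],o2+s[1]*d2[0];return (p+q)/2,np.linalg.norm(p-q)
print(tri(H['top'][0],H['side'][0]))
for i in(0,1):print(tri(H['top'][1][i],H['side'][1][i]))
# kettle base: steel over black ring; end ring left
E
```

```text
top handle ((338.2276611328125, 219.41390991210938), (9.3702974319458, 59.23451614379883), 22.30620574951172) [[349.4690856933594, 192.01295471191406], [326.9862365722656, 246.8148651123047]]
top ring [ 0.54523663 -0.00914595  0.08775471] 566 0.0030792335998371945
 ring z by depth 0.012708978561650819
 handle pts [0.51984754 0.19794681 0.15680899] [0.14957911 0.15680899 0.15907207]
 dir deg 159.132426104876 [0.51730894 0.19730895 0.16019691]
side handle ((318.1802978515625, 198.51637268066406), (47.88579559326172, 11.395282745361328), 50.194427490234375) [[302.8524169921875, 180.1229248046875], [333.5081787109375, 216.90982055664062]]
side ring [ 0.54326249 -0.01246108  0.08826383] 134 0.0029955384187856787
 ring z by depth 0.013928812810686808
 handle pts [0.51819809 0.19805262 0.15694632] [0.14598524 0.15694632 0.15937858]
 dir deg 156.8147411027969 [0.51417844 0.20001081 0.15613666]
(array([0.51782894, 0.19682575, 0.15088817]), np.float64(0.0022578840420758354))
(array([0.56960197, 0.17648483, 0.15591968]), np.float64(0.0007065436838360375))
(array([0.46695135, 0.21732152, 0.14769539]), np.float64(0.003656769441053276))
```

View pics/crop0.png

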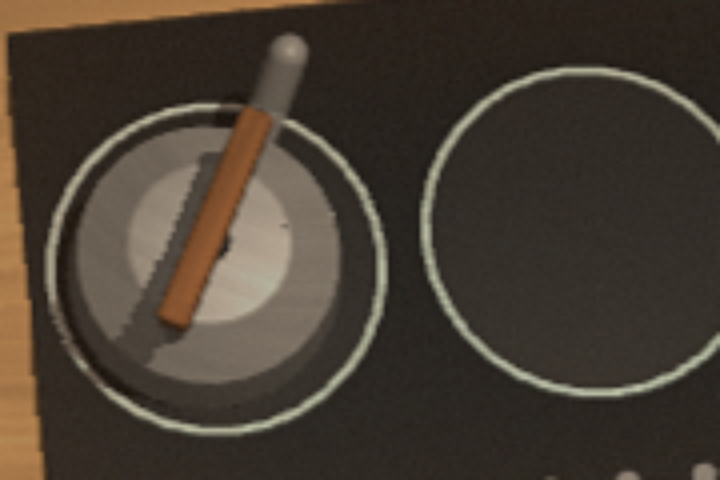

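The crop confirms it: a bare steel kettle with a brown bar from about (262,115) to (175,320), standing on the left end ring. The empty ring to its right is the target. The bar's centre is at about (0.518, 0.197), with its top at 0.157 and its yaw at -22°. The middle ring's centre is at about (0.544, -0.011). I'm now moving above the bar, turning the tool +145° so the fingers close across it.

Call:
send_rows(motion="0 0.0345 0.0385 0.002 0 0 8; 0 0.0345 0.0385 0.002 0 0 8; 0 0.0345 0.0385 0.002 0 0 8; 0 0.0345 0.0385 0.002 0 0 8; 0 0.0345 0.0385 0.002 0 0 8", force=30)

```text
clock: 0.72
position: [0.3174, -0.4142, 0.3021]
ee_rot: [-2.804, -1.416, 0.0]
force: [0.4, -0.8, -0.0]
width: 1.003
gripper_force: 0.0
```

Call:
send_rows(motion="0 0.0345 0.0385 0 0 0 8; 0 0.0345 0.0385 0 0 0 8; 0 0.0345 0.0385 0 0 0 8; 0 0.01 0.05 0 0 0 8; 0 0.01 0.05 0 0 0 8")

```text
clock: 1.35
position: [0.4404, -0.1984, 0.3019]
ee_rot: [-2.15, -2.29, 0.0]
force: [0.8, -0.0, -0.5]
width: 1.002
gripper_force: 0.0
```

Call:
send_rows(motion="0 0.01 0.05 0 0 0 8; 0 0.01 0.05 0 0 0 8; 0 0.01 0.05 0 0 0 8; 0 0.01 0.05 0 0 0 8; 0 0.01 0.05 0 0 0 8")

```text
clock: 1.98
position: [0.4901, 0.0512, 0.3021]
ee_rot: [1.238, 2.887, -0.0]
force: [1.0, -0.1, -0.4]
width: 0.997
gripper_force: 0.0
```

Call:
send_rows(motion="0 0.0093 0.0486 0 0 0 8; 0 0.0093 0.0486 0 0 0 8; 0 0.0094 0.0486 0 0 0 8.4; 0 0 0 0 0 0 0; 0 0 0 0 0 0 0")

```text
clock: 2.6
position: [0.518, 0.195, 0.3017]
ee_rot: [-0.608, -3.081, 0.002]
force: [-1.1, 0.1, -0.0]
width: 0.998
gripper_force: 0.0
```

```bash
python3 - <<'E'
from h import *
s=arm.observe();print(s['clock'],s['position'],s['ee_rot'],s['joints'])
im,_=arm.get_image('side');im2,_=arm.get_image('top')
a=cv2.resize(im[100:300,220:440],None,fx=1.8,fy=1.8);b=cv2.resize(im2[120:320,270:490],None,fx=1.8,fy=1.8)
cv2.imwrite('pics/pre.png',np.hstack([a,b]))
E
```

```text
2.6 [0.51798657 0.19503411 0.30168694] [-6.07861638e-01 -3.08136921e+00  1.55866346e-03] [ 0.13348584  0.43301487 -0.819545    1.68666291  0.33928815  1.17208426
  0.40699686]
```

View pics/pre.png

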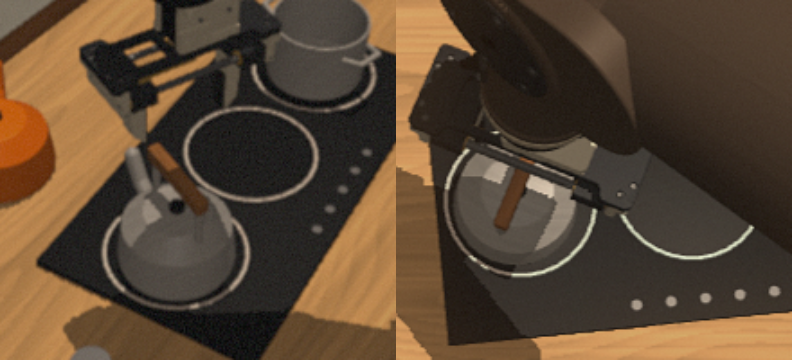

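The fingers straddle the bar: left half of the picture around (175,180), right half around (515,195). Next I lower by 107 mm and close.

Call:
send_rows(motion="0 0 0.002 -0.035 0 0 0; 0 0 0 -0.035 0 0 0; 0 0 0 -0.022 0 0 0; 0 0 0 -0.015 0 0 0; 0 0 0 0 0 0 0")

```text
clock: 3.32
position: [0.518, 0.1966, 0.1947]
ee_rot: [-0.608, -3.081, 0.002]
force: [-0.8, -0.1, 0.2]
width: 1.002
gripper_force: 0.0
```

Call:
send_rows(motion="0.4 0 0 0 0 0 0; 0.6 0 0 0 0 0 0; 0.8 0 0 0 0 0 0; 1 0 0 0 0 0 0; 1 0 0 0 0 0 0", force=25)

```text
clock: 3.95
position: [0.5182, 0.1977, 0.1953]
ee_rot: [0.607, 3.082, 0.0]
force: [0.2, -1.2, -0.6]
width: 0.505
gripper_force: 0.0
```

Call:
send_rows(motion="1 0 0 0 0 0 0; 1 0 0 0 0 0 0; 1 0 0 0 0 0 0")

```text
clock: 4.32
position: [0.5182, 0.1976, 0.1952]
ee_rot: [-0.607, -3.082, -0.0]
force: [-1.0, -0.0, 0.4]
width: 0.173
gripper_force: 0.0
```

Call:
send_rows(motion="1 0 0 0 0 0 0; 1 0 0 0 0 0 0; 1 0 0 0 0 0 0")

```text
clock: 4.7
position: [0.5181, 0.1977, 0.1952]
ee_rot: [-0.607, -3.082, -0.0]
force: [0.2, 0.5, -0.7]
width: 0.171
gripper_force: 25.0
```

Gripped at 25 N on a 16 mm bar. Now I slide +0.026 in x and -0.208 in y, gently.

Call:
send_rows(motion="1 0.0005 -0.004 0 0 0 0; 1 0.001 -0.008 0 0 0 0; 1 0.0015 -0.012 0 0 0 0; 1 0.0015 -0.012 0 0 0 0; 1 0.0015 -0.012 0 0 0 0")

```text
clock: 5.32
position: [0.5243, 0.1484, 0.1952]
ee_rot: [0.608, 3.082, -0.0]
force: [-0.8, 0.4, -1.2]
width: 0.172
gripper_force: 25.0
```

```bash
python3 - <<'E'
from h import *
s=arm.observe();print(s['clock'],s['position'],s['ee_rot'],s['force'],s['ft_torque'],s['gripper_force'])
E
```

```text
5.325 [0.52434328 0.14837052 0.1952129 ] [ 6.07632954e-01  3.08222810e+00 -3.26505215e-04] [-0.78825426  0.36879104 -1.2320075 ] [ 0.31171911 -0.15619082  0.01415463] 24.998054802417755
```

Call:
send_rows(motion="1 0.0015 -0.012 0 0 0 0; 1 0.0015 -0.012 0 0 0 0; 1 0.0015 -0.012 0 0 0 0; 1 0.0015 -0.012 0 0 0 0; 1 0.0015 -0.012 0 0 0 0")

```text
clock: 5.95
position: [0.5318, 0.0888, 0.1952]
ee_rot: [-0.607, -3.082, -0.0]
force: [0.8, 1.3, -1.7]
width: 0.176
gripper_force: 25.0
```

Call:
send_rows(motion="1 0.0015 -0.012 0 0 0 0; 1 0.0015 -0.012 0 0 0 0; 1 0.0015 -0.012 0 0 0 0; 1 0.0015 -0.012 0 0 0 0; 1 0.0015 -0.012 0 0 0 0")

```text
clock: 6.58
position: [0.5392, 0.0288, 0.1952]
ee_rot: [-0.607, -3.082, -0.0]
force: [-0.6, 0.5, -1.4]
width: 0.172
gripper_force: 25.0
```

Call:
send_rows(motion="1 0.0015 -0.012 0 0 0 0; 1 0.0015 -0.012 0 0 0 0; 1 0.001 -0.01 0 0 0 0; 1 0.001 -0.006 0 0 0 0; 1 0 0 0 0 0 0")

```text
clock: 7.2
position: [0.5443, -0.0111, 0.1952]
ee_rot: [0.608, 3.082, -0.001]
force: [-0.5, -1.6, -1.9]
width: 0.174
gripper_force: 25.0
```

```bash
python3 - <<'E'
from h import *
s=arm.observe();print(s['clock'],s['position'],s['ee_rot'],s['force'],s['ft_torque'],s['gripper_force'])
im,_=arm.get_image('side');im2,_=arm.get_image('top')
a=cv2.resize(im[60:260,260:480],None,fx=1.8,fy=1.8);b=cv2.resize(im2[120:320,330:550],None,fx=1.8,fy=1.8)
cv2.imwrite('pics/slid.png',np.hstack([a,b]))
E
```

```text
7.2 [ 0.54426778 -0.01111848  0.19522746] [ 6.08030540e-01  3.08205419e+00 -6.82800846e-04] [-0.51118104 -1.61791176 -1.94465321] [-0.06817036 -0.1603571   0.0019172 ] 24.997631907463074
```

View pics/slid.png

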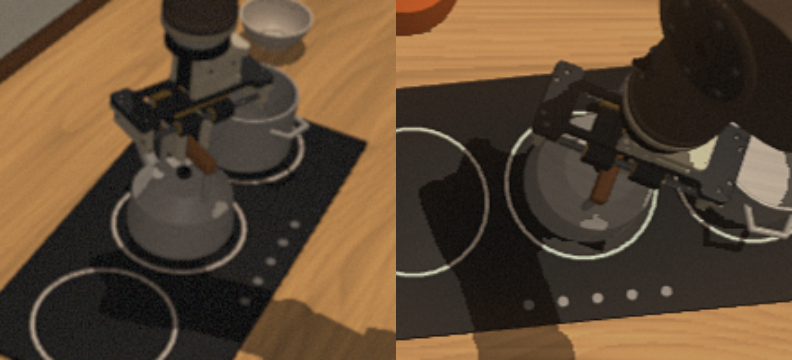

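The kettle stands in the middle ring: left half around (180,215), right half around (585,190). The pot hasn't moved. Next I open the gripper and then rise straight up.

Call:
send_rows(motion="0.8 0 0 0 0 0 0; 0.6 0 0 0 0 0 0; 0.3 0 0 0 0 0 0; 0 0 0 0 0 0 0; 0 0 0 0 0 0 0")

```text
clock: 7.92
position: [0.5442, -0.0103, 0.1953]
ee_rot: [0.607, 3.082, 0.0]
force: [0.6, -0.5, 0.7]
width: 0.586
gripper_force: 0.0
```

Call:
send_rows(motion="0 0 0 0 0 0 0; 0 0 0 0 0 0 0; 0 0 0 0 0 0 0; 0 0 0 0 0 0 0")

```text
clock: 8.43
position: [0.5441, -0.0104, 0.1952]
ee_rot: [-0.607, -3.082, -0.0]
force: [0.4, 0.0, -1.0]
width: 0.985
gripper_force: 0.0
```

Now I lift up and pull back towards the robot, so the cameras can see the kettle.

Call:
send_rows(motion="0 0 0 0.02 0 0 0; 0 0 0 0.04 0 0 0; 0 0 0 0.05 0 0 0; 0 -0.02 -0.03 0.02 0 0 0; 0 -0.04 -0.05 0 0 0 0")

```text
clock: 9.05
position: [0.4862, -0.0884, 0.3271]
ee_rot: [0.6, 3.079, 0.002]
force: [-0.3, -1.6, -0.3]
width: 1.001
gripper_force: 0.0
```

Call:
send_rows(motion="0 -0.03 -0.05 0 0 0 0; 0 -0.03 -0.05 0 0 0 0; 0 -0.02 -0.05 0 0 0 0; 0 -0.02 -0.05 0 0 0 0; 0 0 0 0 0 0 0")

```text
clock: 9.68
position: [0.3828, -0.2934, 0.3248]
ee_rot: [-0.618, -3.079, 0.001]
force: [0.5, 0.5, 0.4]
width: 1.003
gripper_force: 0.0
```

```bash
python3 - <<'E'
from h import *
s=arm.observe();print(s['clock'],s['position'])
im,_=arm.get_image('side');im2,_=arm.get_image('top')
a=cv2.resize(im[60:260,260:480],None,fx=1.8,fy=1.8);b=cv2.resize(im2[120:320,370:590],None,fx=1.8,fy=1.8)
cv2.imwrite('pics/end.png',np.hstack([a,b]))
E
```

```text
9.675 [ 0.38276693 -0.29337556  0.32479052]
```

View pics/end.png

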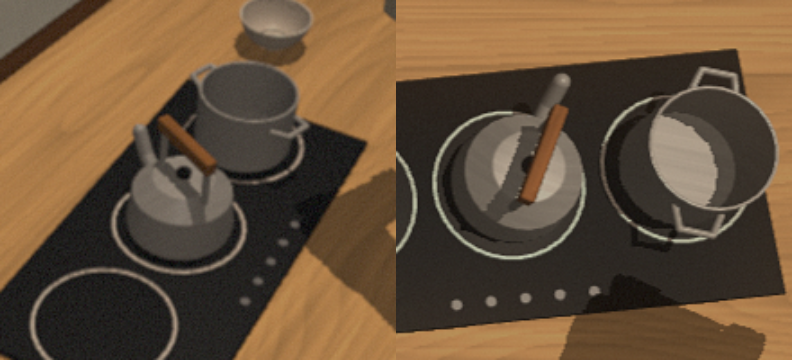

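The kettle stands upright inside the middle ring: left half (180,215), right half (520,170), with black glass visible around its base. The pot is where it was. I'll do one numeric check and hand in if it passes.

```bash
python3 - <<'E'
from h import *
C={}
win={'top':(435,470,172,240),'side':(345,382,120,160)}
for n in win:
    im,_=arm.get_image(n);s=cv2.cvtColor(im,cv2.COLOR_BGR2HSV);u0,u1,v0,v1=win[n];m=np.zeros(im.shape[:2],np.uint8)
    s=s[v0:v1,u0:u1];m[v0:v1,u0:u1]=((s[...,1]>90)&(s[...,2]>45)&(s[...,0]<20))*255
    C[n]=cv2.minAreaRect(max(cv2.findContours(m,0,1)[0],key=cv2.contourArea));print(n,C[n])
o1,d1=ray('top',[C['top'][0]]);o2,d2=ray('side',[C['side'][0]])
s=np.linalg.lstsq(np.c_[d1[0],-d2[0]],o2-o1,rcond=None)[0];p=(o1+s[0]*d1[0]+o2+s[1]*d2[0])/2
e=np.hypot(p[0]-.544,p[1]+.011);print(p,e)
if e<.007: print(arm.sign_off())
E
```

```text
top ((450.96917724609375, 205.29356384277344), (10.303829193115234, 58.87162780761719), 21.250505447387695)
side ((363.25, 139.75001525878906), (42.42640686035156, 10.606600761413574), 45.0)
[ 0.54354214 -0.01029129  0.15141165] 0.0008437466038445869
the job is handed in; nothing more can be done
None
```

The kettle now stands inside the middle ring, its handle centre measured about 1 mm from the ring's centre; it is released, the pot looks unmoved in the final pictures, and the job was handed in at about 10 s.

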